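Line up the test bottles by height on the tray mats

ROBOT

A 6-joint arm with a two-finger parallel gripper is mounted at the origin on a cart in front of the work surface, level with it; the furniture and walls round the work are solid. World frame = base frame: x ahead of the robot, y to its left, z up, the work surface at z = 0. Lengths are in m, angles in rad, forces in N, time in s.
With the tool pointing down it reaches from about 0.375 to 0.975 m from the base axis. Payload 3.8 kg.
Tool frame: the origin (TCP) lies at the very end of the fingers, on their centre line; the grasp point (between the pads) lies 19 mm behind it; z points along the fingers, y is the line along which they close (so a half turn about z gives the same grasp; the last joint's range is limited). The gripper opens to 85 mm and grips with 20 to 120 N. Pads are 22 mm wide; open, the fingers measure 114 mm over their backs; the gripper's body (76 mm by 85 mm) begins 54 mm behind the grasp point. The pads swing forward as they close: fully open they stand 13 mm farther back than shut.
Start: joints at [1.254, 0.264, 1.604, -0, 1.274, -0.037], TCP at [0.186, 0.649, 0.199] pointing down, gripper open.
Joint ranges: [-2.63, 2.63], [-0.94, 2.18], [0.31, 2.57], [-1.31, 4.45], [0, 2.66], [-2.55, 2.55]. Speed limits (rad/s): [2.57, 2.57, 3.14, 3.14, 3.14, 3.14].

INTERFACE

Orientations are given as a rotation vector (axis times angle).
In Python, from workcell import read_state, read_camera, calibration, finish_job gives the robot as it stands.
- The arm moves only by the tool step_arm, never from a script. Its argument "commands" is a list of rows, each an object of numbers: "fingers": the gripper's target within -1 to 1 (shut at 1, half-way at 0, fully open at -1); "dx", "dy", "dz": the shift along the tool's x, y, z in m; "roll": the turn about the tool's z in degrees. In form: [{"fingers": .., "dx": .., "dy": .., "dz": .., "roll": ..}, ...]. A call has 1 to 8 rows; each row is the pose to reach, as a shift and turn from the pose commanded when the call began, along the tool's axes at that moment; what a row does not reach only later rows make up. A row lasts 1/8 s, in which the tool goes at most 62.5 mm and 10.7 degrees, less where a joint would pass 70% of its speed; a pose out of reach is approached as far as the arm can. A call with a gripper value outside its range is refused whole. The fingers move at their own pace and stop on an object; "squeeze" is the grip in N (left out, the last holds). Time passes only in rows, so rows that repeat a pose let the fingers close. It gives the time, the measured TCP pose, the force, the opening and the grip force at its end, in the units of the state.
- read_state(): the state, without advancing time (a new reading comes with each control period).
- read_camera(name): name is "scene" or "top" or "wrist"; returns (picture, depth): 400x640x3 uint8, blue, green, red; 400x640 float32, m along the optical axis (not along the pixel's ray), 0 where there is no reading.
- calibration(name): a dict with "intrinsics" (3x3 intrinsics, pixels), "k1" (the pictures are not rectified: a ray, as slopes to the right and down, at radius r is drawn at 1 + k1 r^2 times it, then the intrinsics apply), "world_to_cam" (4x4, takes a point from world to camera coordinates). Camera axes: x right, y up, looking along -z (the intrinsics and any distortion apply to the point x, -y, -z); pixel columns grow to the right and rows downward; lengths in m; the calibration is good to about 2 mm. A picture is of the moment at which its call begins: read the wrist's pose just before it. calibration takes no time and is no camera call; for the wrist camera it gives the pose at the moment of the call.
- finish_job(): hands the job in; it is judged then, once.
The state is a dict: "time": time; "q": joint angles; "joint_vel": joint speeds; "joint_torque": joint torques, N m; "tool_pos": TCP position; "tcp_rot": TCP orientation; "wrist_force": force on the tool from outside, world axes, zero at the start; "torque": the same for the moment, N m; "width": opening from 0.0 (shut) to 1.0 (fully open); "grip_force": force on a finger pad.
Only numpy, scipy, OpenCV 4.12 (cv2) and the standard library are available. Lean on these libraries where they do the work, as an engineer would, in place of code of your own. Each camera call takes 0.05 s, during which the arm holds its last target. There are 200 camera calls.

TASK

Get the testing desk ready: stand the four bottles on the four round mats in the long shallow tray, one in the middle of each mat, in order of height. The tallest goes on the mat next to the small lancet box and they get shorter from mat to mat, so that the shortest is next to the flat stack of cards at the other end. Leave them all standing upright and let go.

Things in the scene. Friction and masses are not known exactly. Their poses are not given: they have to be found in the camera images.
- dropper_centre (a point): Upright round white dropper bottle, body 26 mm across up to 41 mm above its foot, then a pointed cap 18 mm across; 62 mm tall. This point is its centre, half-way up; its z axis points up through the cap. The shortest bottle, about 40 g.
- pill_jar_centre (a point): Upright round white plastic jar with a paper label and a white screw lid 33 mm across, body 36 mm across up to 56 mm above its foot; 86 mm tall. This point is its centre, half-way up; its z axis points up through the cap. The second shortest, about 60 g.
- amber_jar_centre (a point): Upright round amber jar with a paper label and a grey screw lid 43 mm across, body 48 mm across up to 80 mm above its foot; 110 mm tall. This point is its centre, half-way up; its z axis points up through the cap. The second tallest, about 100 g.
- strip_bottle_centre (a point): Upright round white test-strip bottle with a many-coloured label and a black cap; body 50 mm across up to 105 mm above its foot, above that the cap, 45 mm across; 133 mm tall. This point is its centre, half-way up; its z axis points up through the cap. The tallest, about 100 g.
- mat_a_top (a point): Flat round dark rubber mat, 60 mm across and 3 mm thick, fixed in the tray; this point is the centre of its top face (7 mm above the desk). First of the row of four, at one end of the tray; the mats stand 75 mm apart in the order a, b, c, d. The aluminium tray is 312 mm long and 88 mm wide, lies flat and cannot move; its rim is 4 mm thick and 12 mm high.
- mat_b_top (a point): Flat round dark rubber mat, 60 mm across and 3 mm thick, fixed in the tray; this point is the centre of its top face (7 mm above the desk). Second in the row, between a and c.
- mat_c_top (a point): Flat round dark rubber mat, 60 mm across and 3 mm thick, fixed in the tray; this point is the centre of its top face (7 mm above the desk). Third in the row, between b and d.
- mat_d_top (a point): Flat round dark rubber mat, 60 mm across and 3 mm thick, fixed in the tray; this point is the centre of its top face (7 mm above the desk). Last in the row, at the other end of the tray from a.
- lancet_box_centre (a point): Small box with gilt sides and a dark teal top, 66 x 70 mm and 46 mm high, fixed on the desk just beyond one end of the tray, 90 to 105 mm from the centre of the mat there, which is a or d; a flat white stack of cards (88 x 56 x 8 mm, not listed) lies beyond the other end. This point is its centre, 23 mm above the desk.
Mind the look-alikes: they are no part of the job. Leave any purple look-alike of the part that bears pill_jar_centre alone.

How it is judged:
At the end, for the whole second after the job is handed in: Each bottle stands on its own mat, its axis within 12 mm of the mat's centre, foot on the mat (height within 6 mm), tilted less than 0.1 rad and at rest; counted from the mat next to the lancet box the order is test-strip bottle, amber jar, white jar, dropper bottle (((horizontal distance between lancet_box_centre and mat_a_top below 0.15 m and horizontal distance between strip_bottle_centre and mat_a_top below 0.012 m and z of strip_bottle_centre in the frame of mat_a_top between 0.0605 and 0.0725 m and horizontal distance between amber_jar_centre and mat_b_top below 0.012 m and z of amber_jar_centre in the frame of mat_b_top between 0.049 and 0.061 m and horizontal distance between pill_jar_centre and mat_c_top below 0.012 m and z of pill_jar_centre in the frame of mat_c_top between 0.037 and 0.049 m and horizontal distance between dropper_centre and mat_d_top below 0.012 m and z of dropper_centre in the frame of mat_d_top between 0.025 and 0.037 m) or (horizontal distance between lancet_box_centre and mat_d_top below 0.15 m and horizontal distance between strip_bottle_centre and mat_d_top below 0.012 m and z of strip_bottle_centre in the frame of mat_d_top between 0.0605 and 0.0725 m and horizontal distance between amber_jar_centre and mat_c_top below 0.012 m and z of amber_jar_centre in the frame of mat_c_top between 0.049 and 0.061 m and horizontal distance between pill_jar_centre and mat_b_top below 0.012 m and z of pill_jar_centre in the frame of mat_b_top between 0.037 and 0.049 m and horizontal distance between dropper_centre and mat_a_top below 0.012 m and z of dropper_centre in the frame of mat_a_top between 0.025 and 0.037 m)) and angle between each of dropper_centre, pill_jar_centre, amber_jar_centre, strip_bottle_centre's own z axis and vertical below 0.1 rad and linear speed of each of dropper, pill_jar, amber_jar, strip_bottle below 0.02 m/s); the robot touches nothing.
It also fails if it takes over 112 s, if anything falls off the work surface, if the arm or the gripper's body presses on something with over 40 N, if the wrist force passes 120 N, or if a joint passes its speed limit or range.

## Working session

There is one attempt and no reset: what is moved stays moved. The work goes in short steps, Python scripts to look and compute and a tool call to move; the robot and the scene stay as the last step left them, time stands still between calls to the robot, and variables do not carry over. Pictures are saved under pics/ and viewed, at most 14 in all, crops included, and the job is handed in when it is done.

Besides the shell and the picture viewer there is one more tool, called by a JSON object that holds its "op" and its "data". step_arm: Moves the arm, as the interface text tells. Its arguments: {"type":"object","properties":{"commands":{"type":"array","items":{"type":"object","properties":{"fingers":{"type":"number"},"dx":{"type":"number"},"dy":{"type":"number"},"dz":{"type":"number"},"roll":{"type":"number"}}}},"squeeze":{"type":"number"}},"required":["commands"]}

```bash
mkdir -p pics; cat > h.py <<'E'
import numpy as np, cv2
from workcell import *
def cloud(name):
    c=calibration(name); im,d=read_camera(name)
    K=np.array(c["intrinsics"]);k1=c["k1"]
    v,u=np.mgrid[0:400,0:640]
    uv=np.stack([u,v],-1).reshape(-1,1,2).astype(np.float64)
    p=cv2.undistortPoints(uv,K,np.array([k1,0,0,0,0.])).reshape(400,640,2)
    P=np.stack([p[...,0]*d,-p[...,1]*d,-d,np.ones_like(d)],-1)
    W=P@np.linalg.inv(np.array(c["world_to_cam"])).T
    W=W[...,:3]; W[d==0]=np.nan
    return im,d,W
E
python3 - <<'E'
from h import *
for n in("scene","top"):
    im,d,W=cloud(n); cv2.imwrite(f"pics/{n}1.png",im); np.save(f"{n}.npy",W)
    print(n,np.array(calibration(n)["world_to_cam"]).round(3).tolist())
s=read_state();print(s["time"],s["tool_pos"],s["tcp_rot"],s["width"])
E
```

```text
scene [[-0.574, -0.819, -0.018, 0.322], [0.317, -0.242, 0.917, -0.228], [-0.755, 0.521, 0.398, -0.665], [0.0, 0.0, 0.0, 1.0]]
top [[0.014, -1.0, 0.009, -0.013], [0.986, 0.015, 0.167, -0.545], [-0.167, 0.006, 0.986, -1.075], [0.0, 0.0, 0.0, 1.0]]
0.1 [0.18618584 0.64806091 0.19817528] [-0.43805681 -3.1105378   0.00315804] 1.0001395568239213
```

View pics/scene1.png

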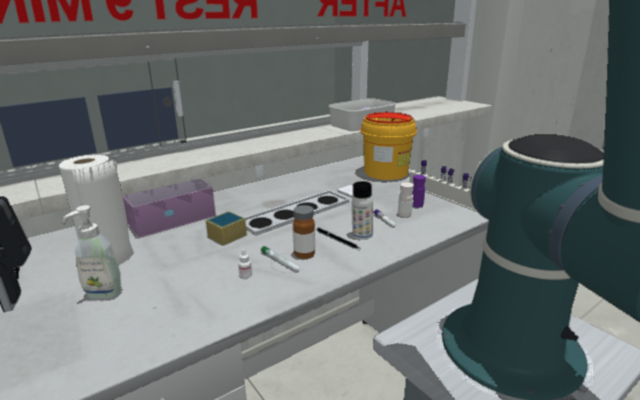

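View pics/top1.png

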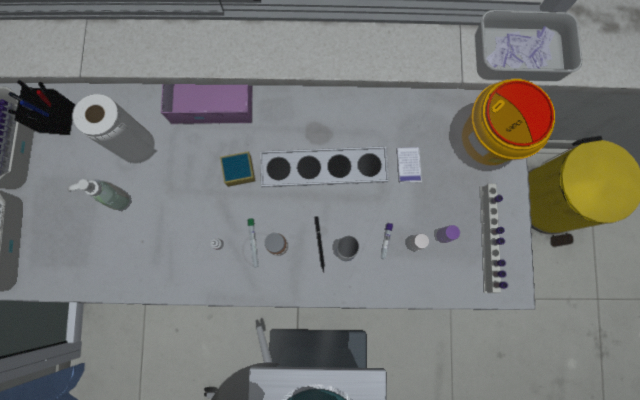

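The top picture shows the dropper at (217,244), the amber jar at (276,244), the strip bottle at (347,247) and the white jar at (418,241). The look-alike is the purple jar at (448,233). The mats are at (279,168), (309,168), (339,166) and (370,165), the lancet box is at (238,168) on the left, and the cards are at (409,165) on the right. So the strip bottle goes on the leftmost mat.

Anything that could be mistaken for the white jar: purple (448,233), dropper (217,244). White lid (418,241) fits the description.

```bash
python3 - <<'E'
from h import *
W=np.load("top.npy");S=np.load("scene.npy");im=cv2.imread("pics/top1.png")
H={"dropper":(217,244,.062,.018),"amber":(276,244,.11,.043),"strip":(347,247,.133,.045),"pill":(418,241,.086,.033),"purple":(448,233,.086,.033)}
for n,(u,v,h,dd) in H.items():
    p=W[v-18:v+18,u-18:u+18].reshape(-1,3); z=np.nanmax(p[:,2]); t=p[p[:,2]>z-.012]
    lid=(t.min(0)+t.max(0))/2
    c=lid[:2]
    q=S.reshape(-1,3); q=q[(np.hypot(*(q[:,:2]-c).T)<.04)&(q[:,2]>.012)]
    print(n,"z",z.round(4),"mean",t.mean(0).round(4),"mid",lid.round(4),"ext",np.ptp(t,0).round(3),len(t),"| scene pts",len(q),q.mean(0).round(3) if len(q) else"",np.ptp(q,0).round(3) if len(q) else "")
g=im.max(2)
m=((g<70)&(np.abs(W[...,2])<.03)).astype(np.uint8)
m[:140]=0;m[195:]=0;m[:,:255]=0;m[:,395:]=0
n,l,st,ce=cv2.connectedComponentsWithStats(m)
for i in range(1,n):
    if st[i,4]>150: print("mat",ce[i].round(1),st[i,4],W[l==i].mean(0).round(4))
for n,(a,b,c,d) in {"box":(220,150,258,188),"cards":(396,145,424,184)}.items():
    p=W[b:d,a:c].reshape(-1,3);t=p[p[:,2]>(.035 if n=="box" else .005)];print(n,t.mean(0).round(3),np.ptp(t,0).round(3))
for n,(u,v) in {"pen":(320,245),"penR":(387,240),"penL":(252,242)}.items():
    p=W[v-30:v+30,u-12:u+12].reshape(-1,3);t=p[(p[:,2]>.005)&(p[:,2]<.04)];print(n,t.min(0).round(3),t.max(0).round(3))
print("desk z",np.nanmedian(W[200:215,260:400,2]))
o=cv2.resize(im[140:270,200:470],None,fx=2.9,fy=2.9,interpolation=cv2.INTER_CUBIC);cv2.imwrite("pics/crop1.png",o)
E
```

```text
dropper z 0.0639 mean [0.4359 0.2442 0.0576] mid [0.4365 0.2443 0.0579] ext [0.009 0.007 0.012] 14 | scene pts 224 [0.429 0.25  0.033] [0.021 0.026 0.048]
amber z 0.1152 mean [0.4345 0.102  0.1097] mid [0.4346 0.1024 0.1094] ext [0.04  0.042 0.012] 305 | scene pts 1004 [0.422 0.111 0.066] [0.046 0.045 0.097]
strip z 0.1366 mean [ 0.4275 -0.0583  0.1311] mid [ 0.4271 -0.0592  0.1309] ext [0.043 0.043 0.011] 334 | scene pts 1080 [ 0.414 -0.047  0.077] [0.052 0.044 0.119]
pill z 0.0913 mean [ 0.4441 -0.2258  0.0854] mid [ 0.4435 -0.2259  0.0857] ext [0.032 0.033 0.011] 173 | scene pts 403 [ 0.437 -0.218  0.051] [0.036 0.036 0.073]
purple z 0.091 mean [ 0.4646 -0.297   0.0852] mid [ 0.4645 -0.297   0.0851] ext [0.032 0.032 0.012] 176 | scene pts 338 [ 0.456 -0.289  0.053] [0.037 0.034 0.073]
mat [338.9 165.8] 393 [ 0.6321 -0.0431  0.0066]
mat [369.3 164.5] 390 [ 0.6366 -0.1181  0.0064]
mat [308.6 167.2] 394 [0.6275 0.0315 0.0066]
mat [278.2 168.4] 395 [0.6232 0.1064 0.0068]
box [0.616 0.203 0.046] [0.078 0.079 0.018]
cards [ 0.64  -0.216  0.008] [0.09  0.059 0.01 ]
pen [ 0.373 -0.018  0.005] [0.507 0.03  0.014]
penR [ 0.384 -0.184  0.005] [ 0.492 -0.131  0.02 ]
penL [0.372 0.139 0.005] [0.512 0.19  0.021]
desk z -0.00036665261236668023
```

View pics/crop1.png

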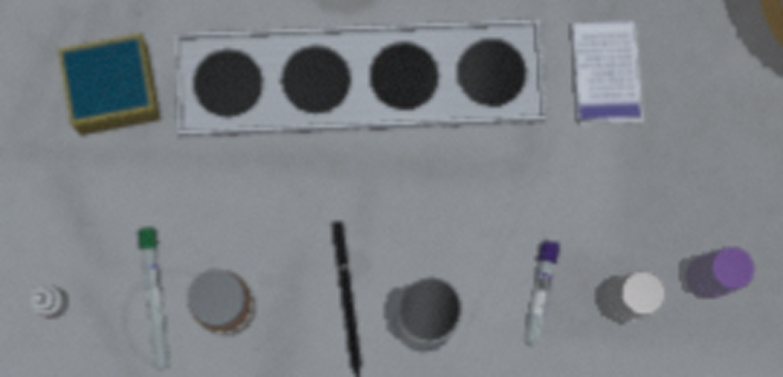

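The crop confirms the choice: the white lid is at (642,293) and the purple look-alike at (733,268), which I leave alone. The heights match the descriptions, the mats measure 75 mm apart, and the lancet box is next to the +y mat. I'll place them shortest first, closing the fingers along world x.

{"op": "step_arm", "data": {"commands": [{"dx": -0.351, "dy": -0.319, "dz": 0, "roll": 74, "fingers": -1}, {"dx": -0.351, "dy": -0.319, "dz": 0, "roll": 74, "fingers": -1}, {"dx": -0.351, "dy": -0.319, "dz": 0, "roll": 74, "fingers": -1}, {"dx": -0.351, "dy": -0.319, "dz": 0, "roll": 74, "fingers": -1}, {"dx": -0.351, "dy": -0.319, "dz": 0, "roll": 74, "fingers": -1}, {"dx": -0.351, "dy": -0.319, "dz": 0, "roll": 74, "fingers": -1}, {"dx": -0.351, "dy": -0.319, "dz": 0, "roll": 74, "fingers": -1}, {"dx": -0.351, "dy": -0.319, "dz": 0, "roll": 74, "fingers": -1}], "squeeze": 25}}

```text
time: 1.1
tool_pos: [0.4364, 0.2426, 0.1991]
tcp_rot: [2.226, 2.217, -0.001]
wrist_force: [-1.0, 1.2, -1.2]
width: 0.995
grip_force: 0.0
```

```bash
python3 - <<'E'
from h import *
im,d,W=cloud("wrist");cv2.imwrite("pics/w1.png",im)
s=read_state();print(s["tool_pos"],s["q"])
p=W.reshape(-1,3);p=p[(np.hypot(p[:,0]-.4365,p[:,1]-.244)<.04)&(p[:,2]>.01)&(p[:,2]<.08)]
for a,b in((.01,.03),(.03,.042),(.042,.055),(.055,.07)):
    t=p[(p[:,2]>a)&(p[:,2]<b)]
    if len(t):print(a,len(t),t.min(0).round(4),t.max(0).round(4))
E
```

```text
[0.43817091 0.23985619 0.19904811] [ 0.45384073 -0.07121259  1.97025175 -0.00397272  1.24286318  0.45882417]
0.01 68 [0.4238 0.2433 0.0103] [0.4493 0.2578 0.03  ]
0.03 134 [0.4251 0.2346 0.03  ] [0.4491 0.2569 0.0418]
0.042 143 [0.428  0.2354 0.042 ] [0.4449 0.2535 0.0549]
0.055 35 [0.433  0.2418 0.0551] [0.44   0.248  0.0639]
```

View pics/w1.png

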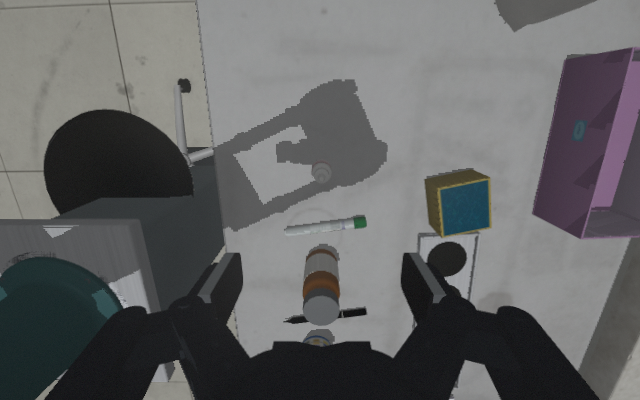

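The wrist view shows the dropper at (321,172), with nothing between the fingers' path. Its centre agrees with the top camera at about (0.437, 0.2445). Going down and gripping.

{"op": "step_arm", "data": {"commands": [{"dx": 0, "dy": 0, "dz": 0.06, "roll": 0, "fingers": -1}, {"dx": 0, "dy": 0, "dz": 0.12, "roll": 0, "fingers": -1}, {"dx": 0, "dy": 0, "dz": 0.165, "roll": 0, "fingers": -1}, {"dx": 0, "dy": 0, "dz": 0.186, "roll": 0, "fingers": -1}, {"dx": 0, "dy": 0, "dz": 0.186, "roll": 0, "fingers": 0}, {"dx": 0, "dy": 0, "dz": 0.186, "roll": 0, "fingers": 1}, {"dx": 0, "dy": 0, "dz": 0.186, "roll": 0, "fingers": 1}, {"dx": 0, "dy": 0, "dz": 0.186, "roll": 0, "fingers": 1}], "squeeze": 25}}

```text
time: 2.15
tool_pos: [0.4368, 0.2458, 0.0149]
tcp_rot: [2.221, 2.22, 0.004]
wrist_force: [-0.5, 0.9, 3.6]
width: 0.204
grip_force: 24.8
```

{"op": "step_arm", "data": {"commands": [{"dx": 0, "dy": 0, "dz": 0, "roll": 0, "fingers": 1}, {"dx": 0, "dy": 0, "dz": 0, "roll": 0, "fingers": 1}, {"dx": 0, "dy": 0, "dz": 0, "roll": 0, "fingers": 1}]}}

```text
time: 2.52
tool_pos: [0.4368, 0.2459, 0.0148]
tcp_rot: [2.222, 2.22, 0.004]
wrist_force: [-0.9, -0.4, 6.8]
width: 0.204
grip_force: 25.1
```

```bash
python3 - <<'E'
from h import *
im,d,W=cloud("wrist");im2,_,_=cloud("scene")
a=cv2.resize(im[150:390,220:430],(525,600));b=cv2.resize(im2[225:300,205:285],(275,258))
o=np.zeros((600,800,3),np.uint8);o[:,:525]=a;o[:258,525:]=b;cv2.imwrite("pics/w2.png",o)
E
```

```text
(no output)
```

View pics/w2.png

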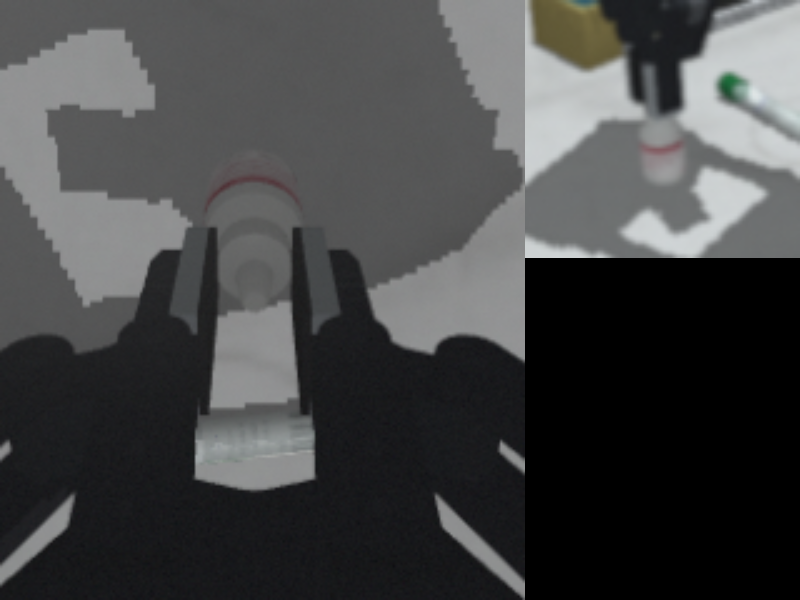

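The wrist crop shows the fingertips at about (200–330, 230) holding the cap, with the body below them at (252,200). That is higher than I intended, so I'll measure it.

```bash
python3 - <<'E'
from h import *
s=read_state();print(s["tool_pos"],s["width"],s["wrist_force"])
for n in("scene","wrist"):
    im,d,W=cloud(n);P=W.reshape(-1,3);C=im.reshape(-1,3).max(1)
    k=(np.abs(P[:,0]-.437)<.045)&(np.abs(P[:,1]-.245)<.04)&(P[:,2]>.004)&(P[:,2]<.11)
    p=P[k];c=C[k]
    for a in np.arange(.0,.1,.008):
        t=(p[:,2]>=a)&(p[:,2]<a+.008)
        for nm,m in(("lite",c>=95),("dark",c<70)):
            q=p[t&m]
            if len(q)>3:print(n,round(a,3),nm,len(q),q.min(0)[:2].round(3),q.max(0)[:2].round(3))
E
```

```text
[0.43680221 0.24584571 0.01483007] 0.20185570581719925 [-1.3840245  -0.49390321  7.09519219]
scene 0.0 lite 22 [0.422 0.236] [0.44  0.259]
scene 0.008 lite 39 [0.421 0.241] [0.438 0.259]
scene 0.016 lite 40 [0.421 0.238] [0.436 0.26 ]
scene 0.024 lite 60 [0.422 0.234] [0.443 0.26 ]
scene 0.032 lite 35 [0.427 0.239] [0.437 0.258]
scene 0.04 lite 18 [0.419 0.239] [0.447 0.258]
scene 0.048 lite 18 [0.415 0.242] [0.454 0.26 ]
scene 0.048 dark 15 [0.414 0.244] [0.447 0.257]
scene 0.056 lite 17 [0.415 0.238] [0.451 0.26 ]
scene 0.056 dark 37 [0.413 0.243] [0.446 0.26 ]
scene 0.064 lite 15 [0.419 0.237] [0.45  0.259]
scene 0.064 dark 32 [0.412 0.243] [0.446 0.259]
scene 0.072 lite 12 [0.42  0.256] [0.452 0.26 ]
scene 0.072 dark 40 [0.412 0.242] [0.447 0.257]
scene 0.08 dark 25 [0.413 0.237] [0.453 0.26 ]
scene 0.088 lite 5 [0.395 0.237] [0.474 0.261]
scene 0.088 dark 58 [0.394 0.241] [0.469 0.262]
scene 0.096 dark 88 [0.393 0.236] [0.475 0.262]
wrist 0.008 lite 5 [0.435 0.257] [0.438 0.258]
wrist 0.024 lite 45 [0.427 0.249] [0.447 0.257]
wrist 0.032 lite 338 [0.426 0.246] [0.448 0.257]
wrist 0.04 lite 141 [0.429 0.237] [0.445 0.254]
wrist 0.048 lite 291 [0.429 0.238] [0.444 0.253]
wrist 0.048 dark 129 [0.417 0.239] [0.457 0.257]
wrist 0.056 lite 131 [0.434 0.242] [0.441 0.248]
wrist 0.056 dark 294 [0.415 0.235] [0.459 0.257]
wrist 0.064 dark 350 [0.415 0.236] [0.459 0.257]
wrist 0.072 dark 374 [0.415 0.236] [0.459 0.258]
wrist 0.08 dark 560 [0.411 0.235] [0.461 0.258]
wrist 0.088 lite 19 [0.459 0.253] [0.476 0.259]
wrist 0.088 dark 1342 [0.396 0.237] [0.477 0.26 ]
wrist 0.096 lite 17 [0.393 0.232] [0.481 0.258]
wrist 0.096 dark 4268 [0.392 0.233] [0.482 0.26 ]
```

The bottle still stands upright on the desk. The fingertips are at z≈0.045, while the reported TCP is 0.015. I'll open and measure the open fingers before going lower.

{"op": "step_arm", "data": {"commands": [{"dz": -0.002, "fingers": -0.2}, {"dz": -0.002, "fingers": -0.2}, {"dz": -0.002, "fingers": -0.2}]}}

```text
invalid input
```

```bash
python3 - <<'E'
from h import *
s=read_state();print(s["tool_pos"],s["width"],s["wrist_force"])
im0,d,W0=cloud("scene");im,d,W=cloud("wrist");P=W.reshape(-1,3);C=im.reshape(-1,3).max(1)
for n,i,w in(("wrist",im,W),("scene",im0,W0)):
    P=w.reshape(-1,3);C=i.reshape(-1,3).max(1)
    k=(np.abs(P[:,0]-.437)<.07)&(np.abs(P[:,0]-.437)>.017)&(np.abs(P[:,1]-.245)<.035)&(P[:,2]<.11)&(P[:,2]>.004)
    p=P[k]
    for a in np.arange(.0,.1,.008):
        q=p[(p[:,2]>=a)&(p[:,2]<a+.008)]
        if len(q)>3:print(n,round(a,3),len(q),q.min(0)[:2].round(3),q.max(0)[:2].round(3))
a=cv2.resize(im[150:390,220:430],(525,600));b=cv2.resize(im0[225:300,205:285],(275,258))
o=np.zeros((600,800,3),np.uint8);o[:,:525]=a;o[:258,525:]=b;cv2.imwrite("pics/w3.png",o)
E
```

```text
[0.43676369 0.24587549 0.01481745] 0.20154783953000477 [-0.4717762   0.23401351  6.42347027]
wrist 0.048 34 [0.416 0.252] [0.458 0.253]
wrist 0.056 158 [0.415 0.252] [0.459 0.253]
wrist 0.064 163 [0.415 0.252] [0.459 0.253]
wrist 0.072 178 [0.415 0.252] [0.459 0.253]
wrist 0.08 45 [0.412 0.252] [0.462 0.258]
wrist 0.088 801 [0.396 0.252] [0.477 0.26 ]
wrist 0.096 3799 [0.391 0.233] [0.482 0.26 ]
scene 0.048 15 [0.414 0.241] [0.419 0.259]
scene 0.056 29 [0.413 0.239] [0.42  0.256]
scene 0.064 26 [0.412 0.243] [0.418 0.257]
scene 0.072 28 [0.413 0.241] [0.42  0.257]
scene 0.08 10 [0.412 0.246] [0.456 0.26 ]
scene 0.088 49 [0.395 0.238] [0.478 0.261]
scene 0.096 75 [0.389 0.236] [0.481 0.261]
```

View pics/w3.png

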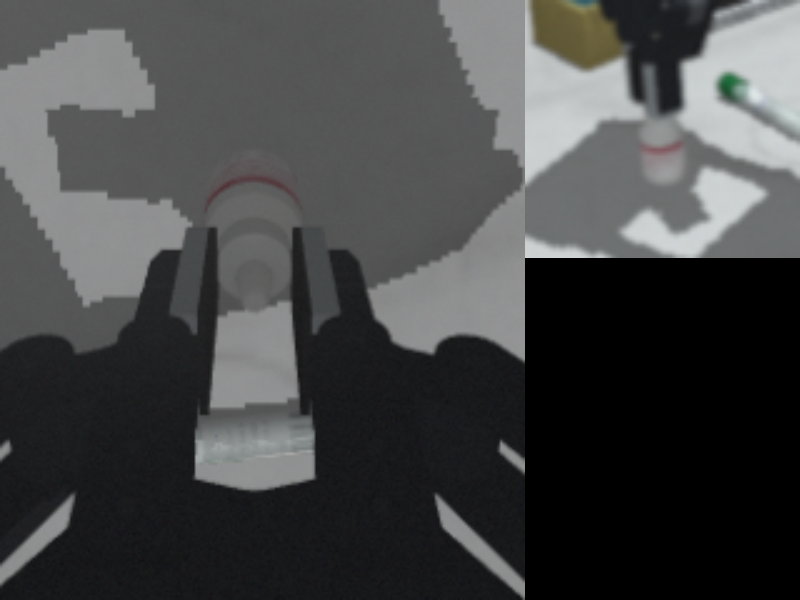

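The picture is unchanged because that move was refused: rows need every field.

{"op": "step_arm", "data": {"commands": [{"dx": 0, "dy": 0, "dz": -0.003, "roll": 0, "fingers": -0.2}, {"dx": 0, "dy": 0, "dz": -0.003, "roll": 0, "fingers": -0.2}, {"dx": 0, "dy": 0, "dz": -0.003, "roll": 0, "fingers": -0.2}]}}

```text
time: 3.2
tool_pos: [0.4355, 0.2451, 0.0162]
tcp_rot: [-2.222, -2.221, 0.001]
wrist_force: [-1.0, 0.1, 0.3]
width: 0.598
grip_force: 0.0
```

```bash
python3 - <<'E'
from h import *
s=read_state();print(s["tool_pos"],s["width"],s["wrist_force"])
im,d,W=cloud("wrist");P=W.reshape(-1,3)
k=(np.abs(P[:,0]-.437)<.07)&(np.abs(P[:,0]-.437)>.017)&(np.abs(P[:,1]-.245)<.035)&(P[:,2]<.11)&(P[:,2]>.004)
p=P[k]
for a in np.arange(.0,.1,.008):
    q=p[(p[:,2]>=a)&(p[:,2]<a+.008)]
    if len(q)>3:print(round(a,3),len(q),q.min(0)[:2].round(3),q.max(0)[:2].round(3))
E
```

```text
[0.43545713 0.24507686 0.01619466] 0.5978819321291939 [-0.96891324  0.09234516  0.2695612 ]
0.048 97 [0.404 0.234] [0.467 0.256]
0.056 486 [0.397 0.234] [0.475 0.257]
0.064 614 [0.396 0.234] [0.475 0.257]
0.072 733 [0.396 0.233] [0.475 0.257]
0.08 714 [0.396 0.234] [0.475 0.257]
0.088 957 [0.388 0.234] [0.487 0.259]
0.096 2146 [0.378 0.232] [0.494 0.259]
```

{"op": "step_arm", "data": {"commands": [{"dx": 0, "dy": 0, "dz": 0.008, "roll": 0, "fingers": -0.2}, {"dx": 0, "dy": 0, "dz": 0.016, "roll": 0, "fingers": -0.2}, {"dx": 0, "dy": 0, "dz": 0.023, "roll": 0, "fingers": -0.2}, {"dx": 0, "dy": 0, "dz": 0.023, "roll": 0, "fingers": -0.2}]}}

```text
time: 3.75
tool_pos: [0.4347, 0.2448, -0.0077]
tcp_rot: [-2.222, -2.22, 0.003]
wrist_force: [-0.5, -0.5, 0.1]
width: 0.601
grip_force: 0.0
```

```bash
python3 - <<'E'
from h import *
s=read_state();print(s["tool_pos"],s["width"],s["wrist_force"])
im,d,W=cloud("wrist");P=W.reshape(-1,3)
k=(np.abs(P[:,0]-.437)<.07)&(np.abs(P[:,0]-.437)>.017)&(np.abs(P[:,1]-.245)<.035)&(P[:,2]<.11)&(P[:,2]>.004)
p=P[k]
for a in np.arange(.0,.1,.008):
    q=p[(p[:,2]>=a)&(p[:,2]<a+.008)]
    if len(q)>3:print(round(a,3),len(q),q.min(0)[:2].round(3),q.max(0)[:2].round(3))
E
```

```text
[ 0.43472664  0.24475122 -0.00773882] 0.6005825385539253 [-0.50470691 -0.51654721  0.05363497]
0.024 100 [0.403 0.233] [0.467 0.255]
0.032 477 [0.396 0.233] [0.474 0.256]
0.04 612 [0.396 0.234] [0.474 0.257]
0.048 719 [0.396 0.233] [0.475 0.256]
0.056 724 [0.396 0.233] [0.474 0.257]
0.064 975 [0.384 0.233] [0.483 0.259]
0.072 2082 [0.377 0.233] [0.494 0.259]
0.08 5509 [0.375 0.232] [0.494 0.259]
0.088 3411 [0.373 0.232] [0.497 0.263]
0.096 5141 [0.371 0.232] [0.499 0.263]
```

{"op": "step_arm", "data": {"commands": [{"dx": 0, "dy": 0.001, "dz": 0.003, "roll": 0, "fingers": 1}, {"dx": 0, "dy": 0.001, "dz": 0.003, "roll": 0, "fingers": 1}, {"dx": 0, "dy": 0.001, "dz": 0.003, "roll": 0, "fingers": 1}, {"dx": 0, "dy": 0.001, "dz": 0.003, "roll": 0, "fingers": 1}, {"dx": 0, "dy": 0.001, "dz": 0.003, "roll": 0, "fingers": 1}]}}

```text
time: 4.42
tool_pos: [0.4366, 0.2452, -0.0096]
tcp_rot: [2.222, 2.221, 0.0]
wrist_force: [0.1, -0.4, -0.3]
width: 0.29
grip_force: 25.5
```

```bash
python3 - <<'E'
from h import *
s=read_state();print(s["tool_pos"],s["width"],s["wrist_force"])
im,d,W=cloud("wrist");P=W.reshape(-1,3)
k=(np.abs(P[:,0]-.437)<.07)&(np.abs(P[:,1]-.245)<.035)&(P[:,2]<.08)&(P[:,2]>.004)
p=P[k];c=im.reshape(-1,3)[k].max(1)
for a in np.arange(.0,.08,.008):
  for nm,m in(("lite",c>95),("dark",c<70)):
    q=p[(p[:,2]>=a)&(p[:,2]<a+.008)&m]
    if len(q)>3:print(round(a,3),nm,len(q),q.min(0)[:2].round(3),q.max(0)[:2].round(3))
E
```

```text
[ 0.43664884  0.24521833 -0.00958258] 0.29001976730456447 [ 0.078103   -0.36296406 -0.27059269]
0.024 lite 15 [0.426 0.25 ] [0.446 0.256]
0.024 dark 140 [0.412 0.235] [0.461 0.257]
0.032 lite 524 [0.425 0.239] [0.448 0.257]
0.032 dark 344 [0.411 0.234] [0.463 0.257]
0.04 lite 155 [0.429 0.237] [0.446 0.253]
0.04 dark 391 [0.411 0.234] [0.463 0.257]
0.048 lite 364 [0.429 0.239] [0.445 0.253]
0.048 dark 425 [0.411 0.235] [0.463 0.257]
0.056 lite 98 [0.412 0.241] [0.466 0.257]
0.056 dark 602 [0.409 0.233] [0.465 0.258]
0.064 lite 16 [0.411 0.252] [0.477 0.258]
0.064 dark 1312 [0.392 0.232] [0.481 0.26 ]
0.072 lite 13 [0.389 0.233] [0.485 0.257]
0.072 dark 4503 [0.388 0.232] [0.486 0.26 ]
```

Gripped on the body: 25 mm opening, tips at z≈0.023, and the bottle centre matches the TCP. Working rule: the real tips are about 30 mm above the reported z. Lift and carry to mat d.

{"op": "step_arm", "data": {"commands": [{"dx": 0, "dy": 0, "dz": -0.04, "roll": 0, "fingers": 1}, {"dx": 0, "dy": 0, "dz": -0.1, "roll": 0, "fingers": 1}, {"dx": 0, "dy": 0, "dz": -0.15, "roll": 0, "fingers": 1}, {"dx": -0.03, "dy": 0.017, "dz": -0.16, "roll": 0, "fingers": 1}, {"dx": -0.08, "dy": 0.044, "dz": -0.16, "roll": 0, "fingers": 1}, {"dx": -0.13, "dy": 0.072, "dz": -0.16, "roll": 0, "fingers": 1}, {"dx": -0.18, "dy": 0.1, "dz": -0.16, "roll": 0, "fingers": 1}, {"dx": -0.23, "dy": 0.127, "dz": -0.16, "roll": 0, "fingers": 1}]}}

```text
time: 5.48
tool_pos: [0.5642, 0.0135, 0.1505]
tcp_rot: [2.222, 2.221, 0.001]
wrist_force: [0.2, -0.4, 0.2]
width: 0.292
grip_force: 25.5
```

{"op": "step_arm", "data": {"commands": [{"dx": -0.05, "dy": 0.027, "dz": 0, "roll": 0, "fingers": 1}, {"dx": -0.1, "dy": 0.055, "dz": 0, "roll": 0, "fingers": 1}, {"dx": -0.133, "dy": 0.073, "dz": 0, "roll": 0, "fingers": 1}, {"dx": -0.133, "dy": 0.073, "dz": 0.05, "roll": 0, "fingers": 1}, {"dx": -0.133, "dy": 0.073, "dz": 0.09, "roll": 0, "fingers": 1}, {"dx": -0.133, "dy": 0.073, "dz": 0.12, "roll": 0, "fingers": 1}, {"dx": -0.133, "dy": 0.073, "dz": 0.12, "roll": 0, "fingers": 1}]}}

```text
time: 6.35
tool_pos: [0.6331, -0.1172, 0.0267]
tcp_rot: [-2.218, -2.216, 0.006]
wrist_force: [-0.8, -0.4, -0.4]
width: 0.292
grip_force: 25.5
```

```bash
python3 - <<'E'
from h import *
im0,_,_=cloud("scene");im,d,W=cloud("wrist")
s=read_state();print(s["tool_pos"],s["tcp_rot"],s["width"],s["wrist_force"])
p=W.reshape(-1,3);t=s["tool_pos"];C=im.reshape(-1,3).max(1)
k=(np.hypot(p[:,0]-t[0],p[:,1]-t[1])<.02)&(C>95)&(p[:,2]>.02)&(p[:,2]<.13)
q=p[k];print(q.min(0),q.max(0));z=q[:,2].max();c=q[q[:,2]>z-.008];print(c.mean(0))
# mat d
m=(im.max(2)<70)&(np.abs(W[...,2]-.007)<.008)&(np.hypot(W[...,0]-.6366,W[...,1]+.1181)<.037);print(m.sum(),W[m].min(0),W[m].max(0))
o=np.zeros((600,640,3),np.uint8);o[:400]=im;o[400:]=cv2.resize(im0[150:250,200:420],None,fx=2,fy=2)[:200,:].copy() if 0 else np.pad(cv2.resize(im0[150:250,200:420],(440,200)),((0,0),(0,200),(0,0)));cv2.imwrite("pics/p1.png",o)
E
```

```text
[ 0.63684385 -0.11795283  0.03093233] [2.22170885e+00 2.22072354e+00 2.39040976e-04] 0.2906248340101264 [1.13927307 0.81485778 0.51605723]
[ 0.62302832 -0.128874    0.04327501] [ 0.64982018 -0.10473476  0.1017818 ]
[ 0.63620383 -0.1168532   0.09859342]
3157 [ 0.60859642 -0.1418194   0.00329262] [ 0.66832402 -0.09009784  0.0093332 ]
```

View pics/p1.png

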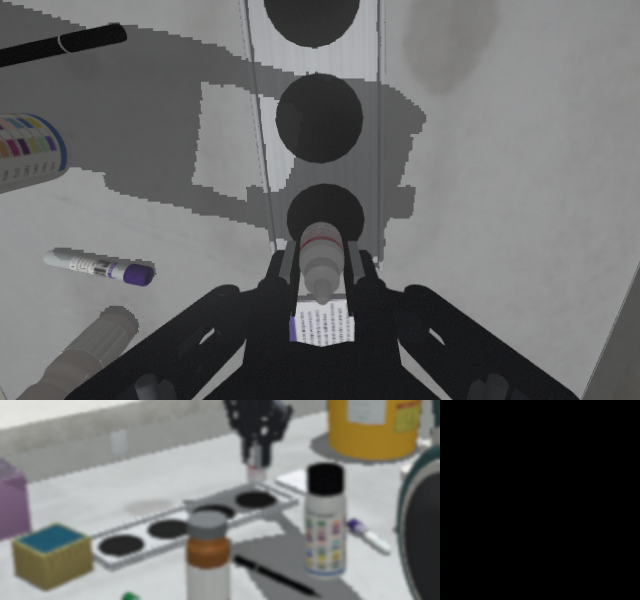

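The dropper hangs upright over mat d, with its cap at (322,285) and the mat at (325,215). Lower and release.

{"op": "step_arm", "data": {"commands": [{"dx": -0.001, "dy": 0.001, "dz": 0.015, "roll": 0, "fingers": 1}, {"dx": -0.001, "dy": 0.001, "dz": 0.026, "roll": 0, "fingers": 1}, {"dx": -0.001, "dy": 0.001, "dz": 0.032, "roll": 0, "fingers": 1}, {"dx": -0.001, "dy": 0.001, "dz": 0.0325, "roll": 0, "fingers": 1}, {"dx": -0.001, "dy": 0.001, "dz": 0.0325, "roll": 0, "fingers": 1}]}}

```text
time: 7.08
tool_pos: [0.6375, -0.1189, -0.0022]
tcp_rot: [-2.222, -2.221, 0.0]
wrist_force: [-0.2, -0.4, -0.6]
width: 0.291
grip_force: 25.5
```

{"op": "step_arm", "data": {"commands": [{"dx": 0, "dy": 0, "dz": 0, "roll": 0, "fingers": 0.1}, {"dx": 0, "dy": 0, "dz": 0, "roll": 0, "fingers": -0.2}, {"dx": 0, "dy": 0, "dz": 0, "roll": 0, "fingers": -0.2}, {"dx": 0, "dy": 0, "dz": -0.04, "roll": 0, "fingers": -0.2}, {"dx": 0, "dy": 0, "dz": -0.1, "roll": 0, "fingers": -0.2}, {"dx": 0, "dy": 0, "dz": -0.15, "roll": 0, "fingers": -0.2}]}}

```text
time: 7.82
tool_pos: [0.6378, -0.119, 0.1501]
tcp_rot: [2.221, 2.22, 0.001]
wrist_force: [0.4, -0.2, -0.9]
width: 0.601
grip_force: 0.0
```

```bash
cat >> h.py <<'E'
def tops(cam,xy,r=.03,zmin=.02):
    im,d,W=cloud(cam);p=W.reshape(-1,3);p=p[(np.hypot(p[:,0]-xy[0],p[:,1]-xy[1])<r)&(p[:,2]>zmin)&(p[:,2]<.15)]
    z=p[:,2].max();t=p[p[:,2]>z-.012];return z.round(4),((t.min(0)+t.max(0))/2).round(4),np.ptp(t,0).round(3),np.ptp(p,0).round(3)
E
python3 - <<'E'
from h import *
s=read_state();print(s["tool_pos"],s["width"],s["time"])
print(tops("wrist",(.6366,-.1181)));print(tops("top",(.4435,-.2259)))
E
```

```text
[ 0.63777357 -0.11896423  0.15007369] 0.601250776142631 7.825
(np.float64(0.0711), array([ 0.6375, -0.1191,  0.0652]), array([0.007, 0.006, 0.012]), array([0.025, 0.022, 0.051]))
(np.float64(0.09), array([ 0.4434, -0.2412,  0.0867]), array([0.009, 0.002, 0.007]), array([0.009, 0.002, 0.007]))
```

The dropper stands on mat d, 1–2 mm off centre. Next is the white jar, gripped by its lid.

{"op": "step_arm", "data": {"commands": [{"dx": -0.025, "dy": -0.045, "dz": 0, "roll": 0, "fingers": -0.7}, {"dx": -0.053, "dy": -0.097, "dz": 0, "roll": 0, "fingers": -0.7}, {"dx": -0.08, "dy": -0.145, "dz": 0, "roll": 0, "fingers": -0.7}, {"dx": -0.107, "dy": -0.194, "dz": 0, "roll": 0, "fingers": -0.7}, {"dx": -0.107, "dy": -0.194, "dz": 0, "roll": 0, "fingers": -0.7}]}}

```text
time: 8.55
tool_pos: [0.44, -0.2267, 0.147]
tcp_rot: [-2.225, -2.215, 0.002]
wrist_force: [0.9, -0.5, -1.1]
width: 0.853
grip_force: 0.0
```

```bash
python3 - <<'E'
from h import *
s=read_state();print(s["tool_pos"],s["width"],s["time"])
print(tops("wrist",(.4435,-.2259)))
E
```

```text
[ 0.43997672 -0.22668065  0.14700039] 0.8528255660673045 8.55
(np.float64(0.0883), array([ 0.4453, -0.2282,  0.0823]), array([0.033, 0.032, 0.012]), array([0.036, 0.034, 0.068]))
```

{"op": "step_arm", "data": {"commands": [{"dx": -0.001, "dy": 0, "dz": 0.05, "roll": 0, "fingers": -0.7}, {"dx": -0.001, "dy": 0, "dz": 0.095, "roll": 0, "fingers": -0.7}, {"dx": -0.001, "dy": 0, "dz": 0.118, "roll": 0, "fingers": -0.7}, {"dx": -0.001, "dy": 0, "dz": 0.118, "roll": 0, "fingers": 1}, {"dx": -0.001, "dy": 0, "dz": 0.118, "roll": 0, "fingers": 1}, {"dx": -0.001, "dy": 0, "dz": 0.118, "roll": 0, "fingers": 1}, {"dx": -0.001, "dy": 0, "dz": 0.118, "roll": 0, "fingers": 1}, {"dx": -0.001, "dy": 0, "dz": 0.118, "roll": 0, "fingers": 1}], "squeeze": 30}}

```text
time: 9.6
tool_pos: [0.4446, -0.2274, 0.0312]
tcp_rot: [2.22, 2.219, 0.001]
wrist_force: [-0.5, -0.6, 4.1]
width: 0.378
grip_force: 30.1
```

```bash
python3 - <<'E'
from h import *
s=read_state();print(s["tool_pos"],s["width"],s["time"],s["wrist_force"])
print(tops("wrist",(.4435,-.2259),.012))
im,_,_=cloud("scene");w,_,_=cloud("wrist");cv2.imwrite("pics/g2.png",np.hstack([w[100:400,160:480],cv2.resize(im[150:240,360:460],(333,300))]))
E
```

```text
[ 0.4445632  -0.22740151  0.0312023 ] 0.37762889938148114 9.6 [-0.51923416 -0.59083927  4.13606158]
(np.float64(0.15), array([ 0.4435, -0.2168,  0.144 ]), array([0.018, 0.004, 0.012]), array([0.024, 0.024, 0.091]))
```

View pics/g2.png

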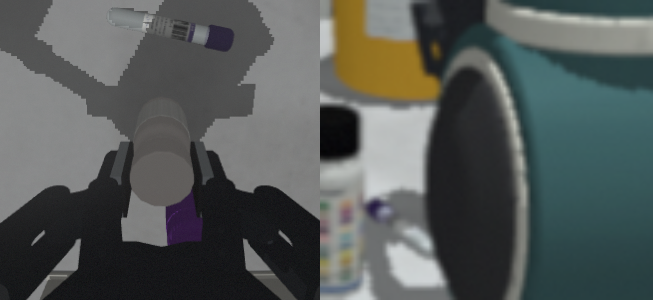

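The lid is gripped: opening 32 mm, lid at (161,175). Lift and carry to mat c.

{"op": "step_arm", "data": {"commands": [{"dx": 0, "dy": 0, "dz": -0.04, "roll": 0, "fingers": 1}, {"dx": 0, "dy": 0, "dz": -0.09, "roll": 0, "fingers": 1}, {"dx": 0, "dy": 0, "dz": -0.12, "roll": 0, "fingers": 1}, {"dx": 0.03, "dy": 0.031, "dz": -0.12, "roll": 0, "fingers": 1}, {"dx": 0.07, "dy": 0.071, "dz": -0.12, "roll": 0, "fingers": 1}, {"dx": 0.11, "dy": 0.112, "dz": -0.12, "roll": 0, "fingers": 1}, {"dx": 0.15, "dy": 0.153, "dz": -0.12, "roll": 0, "fingers": 1}, {"dx": 0.184, "dy": 0.187, "dz": -0.12, "roll": 0, "fingers": 1}]}}

```text
time: 10.75
tool_pos: [0.6313, -0.0412, 0.1492]
tcp_rot: [-2.221, -2.221, 0.001]
wrist_force: [1.4, -0.4, -0.7]
width: 0.38
grip_force: 30.1
```

{"op": "step_arm", "data": {"commands": [{"dx": 0, "dy": 0, "dz": 0, "roll": 0, "fingers": 1}, {"dx": 0, "dy": 0, "dz": 0.04, "roll": 0, "fingers": 1}, {"dx": 0, "dy": 0, "dz": 0.08, "roll": 0, "fingers": 1}, {"dx": 0, "dy": 0, "dz": 0.09, "roll": 0, "fingers": 1}, {"dx": 0, "dy": 0, "dz": 0.09, "roll": 0, "fingers": 1}]}}

```text
time: 11.38
tool_pos: [0.6294, -0.0435, 0.0594]
tcp_rot: [-2.222, -2.219, 0.002]
wrist_force: [0.5, 0.1, -0.6]
width: 0.379
grip_force: 30.2
```

```bash
python3 - <<'E'
from h import *
s=read_state();print(s["tool_pos"],s["width"],s["time"],s["wrist_force"])
im,_,W=cloud("wrist");p=W.reshape(-1,3);C=im.reshape(-1,3).max(1)
for a,b in((.03,.05),(.05,.08),(.085,.105),(.105,.13)):
    q=p[(np.hypot(p[:,0]-.632,p[:,1]+.043)<.03)&(C>95)&(p[:,2]>a)&(p[:,2]<b)]
    if len(q):print(a,len(q),q.min(0).round(4),q.max(0).round(4))
E
```

```text
[ 0.62942963 -0.04350491  0.05937669] 0.3791389838204853 11.375 [ 0.52957505  0.10458427 -0.5710224 ]
0.03 44 [ 0.6215 -0.0291  0.0409] [ 0.6373 -0.0264  0.05  ]
0.05 251 [ 0.6119 -0.0432  0.0502] [ 0.6478 -0.0262  0.0745]
0.085 401 [ 0.6134 -0.0427  0.085 ] [ 0.6527 -0.0276  0.1028]
0.105 2760 [ 0.6137 -0.0611  0.1056] [ 0.6597 -0.0283  0.1246]
```

{"op": "step_arm", "data": {"commands": [{"dx": 0.001, "dy": 0.001, "dz": 0.012, "roll": 0, "fingers": 1}, {"dx": 0.001, "dy": 0.001, "dz": 0.02, "roll": 0, "fingers": 1}, {"dx": 0.001, "dy": 0.001, "dz": 0.023, "roll": 0, "fingers": 1}, {"dx": 0.001, "dy": 0.001, "dz": 0.023, "roll": 0, "fingers": 1}, {"dx": 0.001, "dy": 0.001, "dz": 0.023, "roll": 0, "fingers": 1}]}}

```text
time: 12.05
tool_pos: [0.6317, -0.0419, 0.0382]
tcp_rot: [2.222, 2.221, 0.0]
wrist_force: [-3.1, 0.5, 5.4]
width: 0.38
grip_force: 30.7
```

{"op": "step_arm", "data": {"commands": [{"dx": 0, "dy": 0, "dz": 0, "roll": 0, "fingers": 0.1}, {"dx": 0, "dy": 0, "dz": 0, "roll": 0, "fingers": -0.3}, {"dx": 0, "dy": 0, "dz": 0, "roll": 0, "fingers": -0.3}, {"dx": 0, "dy": 0, "dz": -0.04, "roll": 0, "fingers": -0.3}, {"dx": 0, "dy": 0, "dz": -0.09, "roll": 0, "fingers": -0.7}, {"dx": 0, "dy": 0, "dz": -0.13, "roll": 0, "fingers": -0.7}]}}

```text
time: 12.8
tool_pos: [0.6319, -0.0419, 0.1688]
tcp_rot: [2.221, 2.22, 0.001]
wrist_force: [1.2, 1.2, 0.1]
width: 0.853
grip_force: 0.0
```

```bash
python3 - <<'E'
from h import *
s=read_state();print(s["tool_pos"],s["width"],s["time"])
print(tops("wrist",(.632,-.043)))
E
```

```text
[ 0.63193892 -0.04192423  0.16877013] 0.8525243059116969 12.8
(np.float64(0.0953), array([ 0.6321, -0.0431,  0.0895]), array([0.032, 0.033, 0.012]), array([0.036, 0.035, 0.075]))
```

The white jar is centred on mat c. Next is the amber jar.

{"op": "step_arm", "data": {"commands": [{"dx": 0.03, "dy": -0.042, "dz": 0, "roll": 0, "fingers": -0.8}, {"dx": 0.07, "dy": -0.096, "dz": 0, "roll": 0, "fingers": -0.8}, {"dx": 0.105, "dy": -0.144, "dz": 0, "roll": 0, "fingers": -0.8}, {"dx": 0.144, "dy": -0.197, "dz": 0, "roll": 0, "fingers": -0.8}, {"dx": 0.144, "dy": -0.197, "dz": 0, "roll": 0, "fingers": -0.8}, {"dx": 0.144, "dy": -0.197, "dz": 0, "roll": 0, "fingers": -0.8}]}}

```text
time: 13.6
tool_pos: [0.435, 0.1024, 0.1671]
tcp_rot: [2.22, 2.221, 0.001]
wrist_force: [0.4, -0.3, 1.2]
width: 0.897
grip_force: 0.0
```

```bash
python3 - <<'E'
from h import *
s=read_state();print(s["tool_pos"],s["width"],s["time"])
print(tops("wrist",(.4346,.1024)))
E
```

```text
[0.43495037 0.10237904 0.16713984] 0.8971837101161396 13.6
(np.float64(0.1131), array([0.4355, 0.0996, 0.1071]), array([0.042, 0.043, 0.012]), array([0.047, 0.046, 0.093]))
```

{"op": "step_arm", "data": {"commands": [{"dx": -0.002, "dy": 0, "dz": 0.045, "roll": 0, "fingers": -0.8}, {"dx": -0.002, "dy": 0, "dz": 0.09, "roll": 0, "fingers": -0.8}, {"dx": -0.002, "dy": 0, "dz": 0.11, "roll": 0, "fingers": -0.8}, {"dx": -0.002, "dy": 0, "dz": 0.11, "roll": 0, "fingers": 1}, {"dx": -0.002, "dy": 0, "dz": 0.11, "roll": 0, "fingers": 1}, {"dx": -0.002, "dy": 0, "dz": 0.11, "roll": 0, "fingers": 1}, {"dx": -0.002, "dy": 0, "dz": 0.11, "roll": 0, "fingers": 1}, {"dx": -0.002, "dy": 0, "dz": 0.11, "roll": 0, "fingers": 1}], "squeeze": 35}}

```text
time: 14.65
tool_pos: [0.4355, 0.1004, 0.0579]
tcp_rot: [2.221, 2.22, 0.003]
wrist_force: [0.8, -0.5, 3.2]
width: 0.494
grip_force: 35.7
```

{"op": "step_arm", "data": {"commands": [{"dx": 0, "dy": 0, "dz": -0.04, "roll": 0, "fingers": 1}, {"dx": 0, "dy": 0, "dz": -0.09, "roll": 0, "fingers": 1}, {"dx": 0, "dy": 0, "dz": -0.12, "roll": 0, "fingers": 1}, {"dx": -0.01, "dy": 0.03, "dz": -0.12, "roll": 0, "fingers": 1}, {"dx": -0.026, "dy": 0.074, "dz": -0.12, "roll": 0, "fingers": 1}, {"dx": -0.042, "dy": 0.118, "dz": -0.12, "roll": 0, "fingers": 1}, {"dx": -0.057, "dy": 0.16, "dz": -0.12, "roll": 0, "fingers": 1}, {"dx": -0.069, "dy": 0.192, "dz": -0.12, "roll": 0, "fingers": 1}]}}

```text
time: 15.65
tool_pos: [0.6279, 0.0305, 0.1766]
tcp_rot: [-2.222, -2.221, 0.0]
wrist_force: [-0.0, 0.5, -0.9]
width: 0.497
grip_force: 36.0
```

{"op": "step_arm", "data": {"commands": [{"dx": 0, "dy": 0, "dz": 0, "roll": 0, "fingers": 1}, {"dx": 0, "dy": 0, "dz": 0.04, "roll": 0, "fingers": 1}, {"dx": 0, "dy": 0, "dz": 0.08, "roll": 0, "fingers": 1}, {"dx": 0, "dy": 0, "dz": 0.09, "roll": 0, "fingers": 1}, {"dx": 0, "dy": 0, "dz": 0.09, "roll": 0, "fingers": 1}]}}

```text
time: 16.27
tool_pos: [0.6256, 0.0315, 0.0867]
tcp_rot: [-2.221, -2.22, 0.002]
wrist_force: [-0.3, -0.1, 0.2]
width: 0.495
grip_force: 36.1
```

```bash
python3 - <<'E'
from h import *
s=read_state();print(s["tool_pos"],s["width"],s["time"],s["wrist_force"])
im,_,W=cloud("wrist");p=W.reshape(-1,3);C=im.reshape(-1,3).max(1)
for a,b in((.03,.05),(.05,.08),(.08,.11),(.13,.145)):
    q=p[(np.hypot(p[:,0]-.6275,p[:,1]-.0315)<.035)&(C>80)&(p[:,2]>a)&(p[:,2]<b)]
    if len(q):print(a,len(q),q.min(0).round(4),q.max(0).round(4))
E
```

```text
[0.62560982 0.03145185 0.08668412] 0.4946674588618974 16.275 [-0.27380946 -0.07062543  0.18216817]
0.03 59 [0.603  0.0411 0.0421] [0.6456 0.0555 0.0499]
0.05 610 [0.6019 0.0382 0.05  ] [0.6483 0.0556 0.08  ]
0.08 450 [0.6015 0.0348 0.0801] [0.6489 0.0556 0.11  ]
0.13 32 [0.5984 0.0103 0.1308] [0.6607 0.0427 0.1444]
```

{"op": "step_arm", "data": {"commands": [{"dx": 0, "dy": 0.002, "dz": 0.012, "roll": 0, "fingers": 1}, {"dx": 0, "dy": 0.002, "dz": 0.02, "roll": 0, "fingers": 1}, {"dx": 0, "dy": 0.002, "dz": 0.023, "roll": 0, "fingers": 1}, {"dx": 0, "dy": 0.002, "dz": 0.023, "roll": 0, "fingers": 1}, {"dx": 0, "dy": 0.002, "dz": 0.023, "roll": 0, "fingers": 1}]}}

```text
time: 16.95
tool_pos: [0.6286, 0.0311, 0.0649]
tcp_rot: [-2.222, -2.221, -0.0]
wrist_force: [-3.6, 0.7, 5.4]
width: 0.492
grip_force: 36.6
```

{"op": "step_arm", "data": {"commands": [{"dx": 0, "dy": 0, "dz": 0, "roll": 0, "fingers": -0.2}, {"dx": 0, "dy": 0, "dz": 0, "roll": 0, "fingers": -0.5}, {"dx": 0, "dy": 0, "dz": 0, "roll": 0, "fingers": -0.5}, {"dx": 0, "dy": 0, "dz": -0.04, "roll": 0, "fingers": -0.5}, {"dx": 0, "dy": 0, "dz": -0.09, "roll": 0, "fingers": -0.8}, {"dx": 0, "dy": 0, "dz": -0.12, "roll": 0, "fingers": -0.8}]}}

```text
time: 17.7
tool_pos: [0.6298, 0.0311, 0.1868]
tcp_rot: [2.22, 2.219, 0.004]
wrist_force: [0.9, 0.4, 0.9]
width: 0.902
grip_force: 0.0
```

{"op": "step_arm", "data": {"commands": [{"dx": -0.018, "dy": -0.04, "dz": 0, "roll": 0, "fingers": -0.8}, {"dx": -0.04, "dy": -0.09, "dz": 0, "roll": 0, "fingers": -0.8}, {"dx": -0.062, "dy": -0.14, "dz": 0, "roll": 0, "fingers": -0.8}, {"dx": -0.091, "dy": -0.2, "dz": 0, "roll": 0, "fingers": -0.8}, {"dx": -0.091, "dy": -0.2, "dz": 0, "roll": 0, "fingers": -0.8}, {"dx": -0.091, "dy": -0.2, "dz": 0, "roll": 0, "fingers": -0.8}]}}

```text
time: 18.45
tool_pos: [0.429, -0.0599, 0.1844]
tcp_rot: [2.222, 2.219, 0.002]
wrist_force: [0.9, -0.1, -0.5]
width: 0.901
grip_force: 0.0
```

```bash
python3 - <<'E'
from h import *
s=read_state();print(s["tool_pos"],s["width"],s["time"])
print(tops("top",(.6275,.0315)));print(tops("wrist",(.4271,-.0592)))
E
```

```text
[ 0.42903202 -0.05993028  0.18436514] 0.901057123622882 18.45
(np.float64(0.1211), array([0.627 , 0.0328, 0.1152]), array([0.043, 0.04 , 0.012]), array([0.046, 0.047, 0.1  ]))
(np.float64(0.1342), array([ 0.429 , -0.0599,  0.1283]), array([0.044, 0.043, 0.012]), array([0.049, 0.045, 0.114]))
```

The amber jar is within 2 mm on mat b, and the hand is directly over the strip bottle's cap.

{"op": "step_arm", "data": {"commands": [{"dx": 0, "dy": 0, "dz": 0.045, "roll": 0, "fingers": -0.8}, {"dx": 0, "dy": 0, "dz": 0.085, "roll": 0, "fingers": -0.8}, {"dx": 0, "dy": 0, "dz": 0.102, "roll": 0, "fingers": -0.8}, {"dx": 0, "dy": 0, "dz": 0.102, "roll": 0, "fingers": 1}, {"dx": 0, "dy": 0, "dz": 0.102, "roll": 0, "fingers": 1}, {"dx": 0, "dy": 0, "dz": 0.102, "roll": 0, "fingers": 1}, {"dx": 0, "dy": 0, "dz": 0.102, "roll": 0, "fingers": 1}, {"dx": 0, "dy": 0, "dz": 0.102, "roll": 0, "fingers": 1}]}}

```text
time: 19.55
tool_pos: [0.43, -0.0601, 0.0834]
tcp_rot: [2.22, 2.219, 0.003]
wrist_force: [-0.9, 1.0, 4.8]
width: 0.506
grip_force: 36.2
```

{"op": "step_arm", "data": {"commands": [{"dx": 0, "dy": 0, "dz": -0.04, "roll": 0, "fingers": 1}, {"dx": 0, "dy": 0, "dz": -0.09, "roll": 0, "fingers": 1}, {"dx": 0, "dy": 0, "dz": -0.14, "roll": 0, "fingers": 1}, {"dx": 0.026, "dy": 0.03, "dz": -0.15, "roll": 0, "fingers": 1}, {"dx": 0.063, "dy": 0.073, "dz": -0.15, "roll": 0, "fingers": 1}, {"dx": 0.1, "dy": 0.116, "dz": -0.15, "roll": 0, "fingers": 1}, {"dx": 0.135, "dy": 0.158, "dz": -0.15, "roll": 0, "fingers": 1}, {"dx": 0.166, "dy": 0.194, "dz": -0.15, "roll": 0, "fingers": 1}]}}

```text
time: 20.55
tool_pos: [0.6234, 0.1075, 0.231]
tcp_rot: [-2.221, -2.221, 0.002]
wrist_force: [0.3, -0.2, -1.8]
width: 0.503
grip_force: 36.3
```

{"op": "step_arm", "data": {"commands": [{"dx": 0, "dy": 0, "dz": 0, "roll": 0, "fingers": 1}, {"dx": 0, "dy": 0, "dz": 0, "roll": 0, "fingers": 1}, {"dx": 0, "dy": 0, "dz": 0.04, "roll": 0, "fingers": 1}, {"dx": 0, "dy": 0, "dz": 0.08, "roll": 0, "fingers": 1}, {"dx": 0, "dy": 0, "dz": 0.115, "roll": 0, "fingers": 1}, {"dx": 0, "dy": 0, "dz": 0.12, "roll": 0, "fingers": 1}, {"dx": 0, "dy": 0, "dz": 0.12, "roll": 0, "fingers": 1}]}}

```text
time: 21.42
tool_pos: [0.6225, 0.1055, 0.1128]
tcp_rot: [2.223, 2.22, 0.001]
wrist_force: [0.4, -0.9, -0.0]
width: 0.5
grip_force: 36.4
```

```bash
python3 - <<'E'
from h import *
s=read_state();print(s["tool_pos"],s["width"],s["time"],s["wrist_force"])
im,_,W=cloud("wrist");p=W.reshape(-1,3);C=im.reshape(-1,3).max(1)
for a,b in((.03,.06),(.06,.09),(.09,.12)):
    q=p[(np.hypot(p[:,0]-.6232,p[:,1]-.1064)<.035)&(C>80)&(p[:,2]>a)&(p[:,2]<b)]
    if len(q):print(a,len(q),q.min(0).round(4),q.max(0).round(4))
E
```

```text
[0.62252968 0.10548851 0.11280989] 0.5002914025169726 21.425 [ 0.40844719 -0.94979097 -0.01930893]
0.03 255 [0.5952 0.1097 0.034 ] [0.6395 0.1274 0.06  ]
0.06 413 [0.5964 0.1102 0.06  ] [0.6416 0.128  0.09  ]
0.09 655 [0.5965 0.1063 0.09  ] [0.6458 0.1286 0.12  ]
```

{"op": "step_arm", "data": {"commands": [{"dx": 0.002, "dy": 0.002, "dz": 0.012, "roll": 0, "fingers": 1}, {"dx": 0.002, "dy": 0.002, "dz": 0.02, "roll": 0, "fingers": 1}, {"dx": 0.002, "dy": 0.002, "dz": 0.023, "roll": 0, "fingers": 1}, {"dx": 0.002, "dy": 0.002, "dz": 0.023, "roll": 0, "fingers": 1}, {"dx": 0.002, "dy": 0.002, "dz": 0.023, "roll": 0, "fingers": 1}]}}

```text
time: 22.1
tool_pos: [0.625, 0.1083, 0.0905]
tcp_rot: [2.221, 2.221, 0.001]
wrist_force: [-2.4, -0.0, 6.7]
width: 0.502
grip_force: 37.4
```

{"op": "step_arm", "data": {"commands": [{"dx": 0, "dy": 0, "dz": 0, "roll": 0, "fingers": -0.2}, {"dx": 0, "dy": 0, "dz": 0, "roll": 0, "fingers": -0.5}, {"dx": 0, "dy": 0, "dz": 0, "roll": 0, "fingers": -0.5}, {"dx": 0, "dy": 0, "dz": -0.04, "roll": 0, "fingers": -0.5}, {"dx": 0, "dy": 0, "dz": -0.09, "roll": 0, "fingers": -0.8}, {"dx": 0, "dy": 0, "dz": -0.12, "roll": 0, "fingers": -0.8}]}}

```text
time: 22.85
tool_pos: [0.6257, 0.1083, 0.2117]
tcp_rot: [2.221, 2.219, 0.004]
wrist_force: [0.6, 0.2, -0.2]
width: 0.899
grip_force: 0.0
```

{"op": "step_arm", "data": {"commands": [{"dx": 0, "dy": -0.05, "dz": 0, "roll": 0, "fingers": -0.8}, {"dx": 0, "dy": -0.1, "dz": 0, "roll": 0, "fingers": -0.8}, {"dx": 0, "dy": -0.15, "dz": 0, "roll": 0, "fingers": -0.8}, {"dx": 0, "dy": -0.18, "dz": 0, "roll": 0, "fingers": -0.8}, {"dx": 0, "dy": -0.18, "dz": 0, "roll": 0, "fingers": -0.8}]}}

```text
time: 23.48
tool_pos: [0.4429, 0.1082, 0.2088]
tcp_rot: [2.221, 2.221, 0.0]
wrist_force: [1.0, 0.3, -0.1]
width: 0.9
grip_force: 0.0
```

```bash
python3 - <<'E'
from h import *
s=read_state();print(s["tool_pos"],s["width"],s["time"],s["wrist_force"])
for xy in((.6232,.1064),(.6275,.0315),(.6321,-.0431),(.6366,-.1181)):print(xy,tops("top",xy))
im,_,_=cloud("top");sc,_,_=cloud("scene")
cv2.imwrite("pics/end.png",np.vstack([cv2.resize(im[110:260,180:480],(600,300)),cv2.resize(sc[150:275,190:440],(600,300))]))
E
```

```text
[0.44294103 0.10820825 0.20879473] 0.8995759914647546 23.475 [ 0.98283745  0.27862801 -0.08846323]
(0.6232, 0.1064) (np.float64(0.145), array([0.6225, 0.11  , 0.1393]), array([0.043, 0.042, 0.011]), array([0.046, 0.05 , 0.123]))
(0.6275, 0.0315) (np.float64(0.1229), array([0.6268, 0.0329, 0.1169]), array([0.044, 0.04 , 0.012]), array([0.047, 0.047, 0.1  ]))
(0.6321, -0.0431) (np.float64(0.0965), array([ 0.6305, -0.0409,  0.0905]), array([0.034, 0.03 , 0.012]), array([0.035, 0.036, 0.076]))
(0.6366, -0.1181) (np.float64(0.0705), array([ 0.6355, -0.116 ,  0.0659]), array([0.005, 0.004, 0.009]), array([0.026, 0.024, 0.05 ]))
```

View pics/end.png

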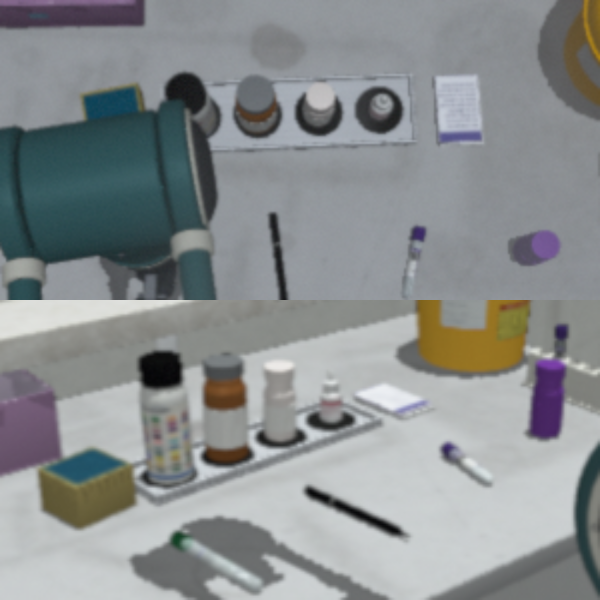

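The final picture shows all four bottles upright on their mats and in order: strip bottle (167,420), amber jar (226,410), white jar (280,405) and dropper (331,400). All are within 4 mm of centre, and the hand is clear.

```bash
python3 -c "
from workcell import *
print(finish_job())"
```

```text
the job is handed in; nothing more can be done
None
```

The job is handed in: all four bottles stand upright and released on their mats, tallest next to the lancet box down to shortest next to the cards, each measured within about 4 mm of its mat's centre (the hand-in returned no verdict).

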